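# Find the thumb notch in the centrifuge rim and release its lid

### The job

Open the round centrifuge on the bench: rest a shut fingertip on top of its rim, feel along the rim until you find the thumb notch hidden in it, and press the catch inside the notch all the way down so that the lid springs open. Then take the hand away and leave the lid standing open. Only touch: do not knock, shove or pick up anything else on the bench.

Things in the scene. Friction and masses are not known exactly. Their poses are not given: they have to be found in the camera images.
- mat: Round dark-grey anti-slip mat, diameter 244 mm, 4 mm thick, fixed; origin at the centre of its underside, on the bench top; its yaw tells nothing. On its exact centre, held by suction feet and turned by an unknown amount, stands the centrifuge: a round white machine 210 mm in diameter, its rim 124 mm above the bench.
- rim_centre (a point): Centre of the centrifuge's top, at the height of the rim (axes as the mat's). The rim is a flat white ring 75 to 105 mm from here, with one thumb notch: a gap through its full width, open above and outward, 52 mm wide at mid rim, with radial walls. Seen from here the notch's middle lies within 1.2 rad either side of the direction -x, towards the robot's side.
- catch (a joint): Dark-grey thumb pad in the notch, 45 mm wide, 25 deep, middle 90 mm from the rim's centre. At rest its upper face slopes down inward, 7 to 14 mm below the rim. Sprung rocker hinged near the lid: 0 rad at rest, 0.25 rad fully down (then level, 16 mm below the rim). At its middle 4 N start it and 7 N hold it fully down; it springs back when let go. It frees the lid at 0.15 rad.
- lid (a joint): Clear domed lid inside the rim: radius 73 mm, edge 2 mm below the rim, middle 19 mm above it; hinged opposite the notch between two grey lugs 8 mm higher than the rim. 0 rad shut and latched, 1.15 rad fully open. Once the catch frees it, a spring lifts it with about 1 N at its free edge in about 1 s and keeps it open, its free edge some 150 mm above the rim.
- tube_rack: Blue tube rack with capped tubes, 70 x 150 x 49 mm, loose; origin at the centre of its underside. A bystander.
- tip_box: Blue pipette-tip box with a clear lid, 85 x 122 x 71 mm, loose; origin at the centre of its underside. A bystander.
- timer: White bench timer, 64 x 64 x 16 mm, loose; origin at the centre of its underside. A bystander.
- filter_capsule: Teal filter capsule standing upright, diameter 64 mm, 72 mm tall, loose; origin at the centre of its underside. A bystander.
- sample_jar: Amber jar with a white cap, diameter 58 mm, 62 mm tall, loose; origin at the centre of its underside. A bystander.
- media_bottle: Clear bottle with a blue cap, diameter 86 mm, 176 mm tall, loose; origin at the centre of its underside. A bystander.
- spray_bottle: White spray bottle with a blue head, diameter 74 mm, 187 mm tall, loose; origin at the centre of its underside. A bystander.
Things that resemble listed ones, but are neither listed nor needed, are in the scene too. Leave any blue or purple look-alike of the mat alone.

How it is judged (in metres and radians):
On the way, in this order (a step that is already met when the one before it is completed fails the run):
1. a fingertip rests on the centrifuge's rim for 0.3 s, with the catch not yet pressed (contact force between the fingers and anything else above 0.2 N and horizontal distance between the grasp point and mat between 0.05 and 0.16 m and height (world z) of the grasp point above 0.124 m and value of joint each of catch, lid below 0.05 rad), for 0.3 s.
2. the catch is pressed all the way down (0.22 of 0.25 rad) (value of joint catch above 0.22 rad), for 0.1 s.
At the end, for the whole second after the job is handed in: The lid stands open (above 1.0 of 1.15 rad) and the catch has sprung back (below 0.04 rad) (value of joint lid above 1 rad and value of joint catch below 0.04 rad); the robot touches nothing.
It fails at once if a bystander is pushed, lifted or carried more than 20 mm from its place, or tipped (distance of any of tube_rack, tip_box, timer, filter_capsule, sample_jar, media_bottle, spray_bottle from where it was at the start of the episode above 0.02 m or angle between any of media_bottle, spray_bottle, filter_capsule, sample_jar's own z axis and vertical above 0.35 rad).
It also fails if it takes over 64 s, if anything falls off the work surface, if the arm or the gripper's body presses on something with over 40 N, if the wrist force passes 120 N, or if a joint passes its speed limit or range.

### The arm

A 6-joint arm with a two-finger parallel gripper is mounted at the origin on the work surface. World frame = base frame: x ahead of the robot, y to its left, z up, the work surface at z = 0. Lengths are in m, angles in degrees, forces in N, time in s.
With the tool pointing down it reaches from about 0.4 to 0.825 m from the base axis. Payload 7 kg.
Tool frame: the origin (TCP) lies midway between the tips of the shut fingers; the grasp point (between the pads) lies r.pinch_z behind it (r.pinch_z is the distance from the TCP to the grasp point, in m); z points along the fingers, y is the line along which they close (so a half turn about z gives the same grasp; the last joint's range is limited). The gripper opens to 88 mm and grips with 3 to 60 N. Pads are 19 mm wide; open, the fingers measure 130 mm over their backs; the gripper's body (78 mm by 193 mm) begins 47 mm behind the grasp point.
Start: joints at [82.053, 20.546, 0.682, 0, -70.136, -16.507], TCP at [0.279, 0.614, 0.227] pointing down, gripper open.
Joint ranges: [-176.03, 176.03], [-82.01, 121.73], [-58.28, 71.71], [-173.87, 95.51], [-174.79, -0.11], [-173.66, 173.66]. Speed limits (degrees/s): [136.94, 136.94, 172.46, 180, 180, 180].

### API

Orientations are given as [roll, pitch, yaw] about the fixed x, y, z axes, in that order (R = Rz(yaw) Ry(pitch) Rx(roll)).
In Python, from plant import r, optics, job gives the robot as it stands.
- The arm moves only by the shell command python3 -m crank 'ROWS' [FORCE]. ROWS is JSON, a list of rows, each an object with "xyz": the shift along the tool's x, y, z in units of 30 mm (1.0 is 30 mm), a list of three; "delta_rot": the turn, a rotation vector about the tool's x, y, z in degrees, a list of three; "claw": the closure, from 0 (fully open) to 1 (shut). A call has 1 to 20 rows; each row is the pose to reach, as a shift and turn from the pose commanded when the call began, along the tool's axes at that moment; what a row does not reach only later rows make up. A row lasts 1/8 s, in which the tool goes at most 62.5 mm and 10.7 degrees, less where a joint would pass 70% of its speed; a pose out of reach is approached as far as the arm can. A call with a gripper value outside its range is refused whole. The fingers move at their own pace and stop on an object; FORCE is the grip in N (left out, the last holds). Time passes only in rows, so rows that repeat a pose let the fingers close. It gives the time, the measured TCP pose, the force, the opening and the grip force at its end, in the units of the state.
- r.get_state(): the state, without advancing time (a new reading comes with each control period).
- optics.capture(name): name is "scene" or "top"; returns a dict with "img" (480x640x3 uint8, blue, green, red), "fovy" (degrees; the focal length in pixels is half the picture's height over the tangent of half this angle, whatever the lens; pixels are square), "cx", "cy" (the principal point, pixels), "eye" and "rotation" of the camera in the world. Camera axes: x right, y up, looking along -z (the intrinsics and any distortion apply to the point x, -y, -z); pixel columns grow to the right and rows downward; lengths in m; the calibration is good to about 2 mm. A picture is of the moment at which its call begins. There is no depth.
- job.close_job(): hands the job in; it is judged then, once.
The state is a dict: "time_s": time; "joints": joint angles; "qd": joint speeds; "joint_torque": joint torques, N m; "tcp_pos": TCP position; "eef_rot": TCP orientation; "contact_force": force on the tool from outside, world axes, zero at the start; "moment": the same for the moment, N m; "gripper_width": finger opening in m; "gripper_force": force on a finger pad.
Only numpy, scipy, OpenCV 4.12 (cv2) and the standard library are available. Lean on these libraries where they do the work, as an engineer would, in place of code of your own. Each camera call takes 0.05 s, during which the arm holds its last target. There are 200 camera calls.

## Working session

There is one attempt and no reset: what is moved stays moved. The work goes in short steps, Python scripts to look and compute and a shell command to move; the robot and the scene stay as the last step left them, time stands still between calls to the robot, and variables do not carry over. Pictures are saved under pics/ and viewed, at most 10 in all, crops included, and the job is handed in when it is done.

```bash
mkdir -p pics; ls; python3 - <<'E'
from plant import r,optics,job
import cv2
for n in("scene","top"):
    c=optics.capture(n); cv2.imwrite(f"pics/{n}0.png",c["img"]); print({k:v for k,v in c.items() if k!="img"})
print(r.get_state(), r.pinch_z)
E
```

```text
pics
{'fovy': 53.84582255122778, 'cx': 315.75913677439934, 'cy': 236.07932487199227, 'eye': array([1.03142969, 0.67276877, 0.89787149]), 'rotation': array([ 4.75147592e+01, -1.26140370e-01,  1.40884986e+02])}
{'fovy': 44.12497721396608, 'cx': 322.09957293714535, 'cy': 244.38217809746675, 'eye': array([ 0.36149178, -0.0180505 ,  1.66154839]), 'rotation': array([  4.6931681 ,   1.08531019, -91.59657792])}
{'time_s': 0.1, 'joints': array([ 8.20540097e+01,  2.05878216e+01,  6.38654719e-01, -1.49810550e-02,
       -7.01352429e+01, -1.65066928e+01]), 'qd': array([ 0.00261799,  0.01017976,  0.12418679,  0.050608  , -0.06293788,
       -0.01780316]), 'joint_torque': array([-1.38142637e-03, -5.84163308e+01,  2.93750918e+01,  7.01547951e+00,
        1.01764739e-02, -4.57030808e-05]), 'tcp_pos': array([0.27927371, 0.61404507, 0.2257167 ]), 'eef_rot': array([ 1.79915067e+02, -1.04815203e-02, -2.44577762e+01]), 'contact_force': array([ 0.24556052,  0.04419157, -0.13813633]), 'moment': array([-0.00910074,  0.0215468 ,  0.00654632]), 'gripper_force': 0.0, 'gripper_width': 0.08753433376118247} 0.0188
```

View pics/scene0.png

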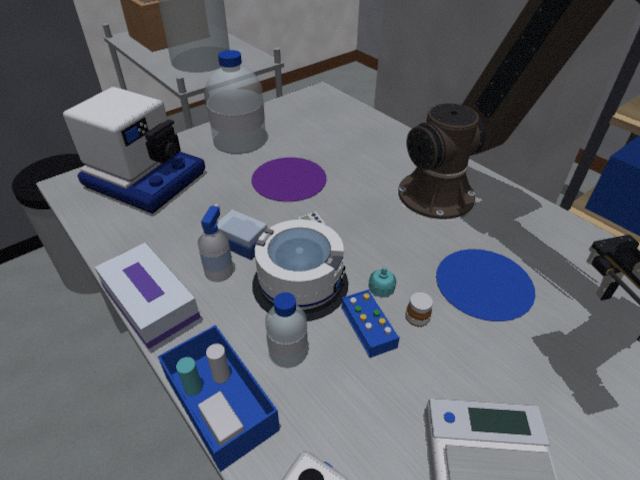

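View pics/top0.png

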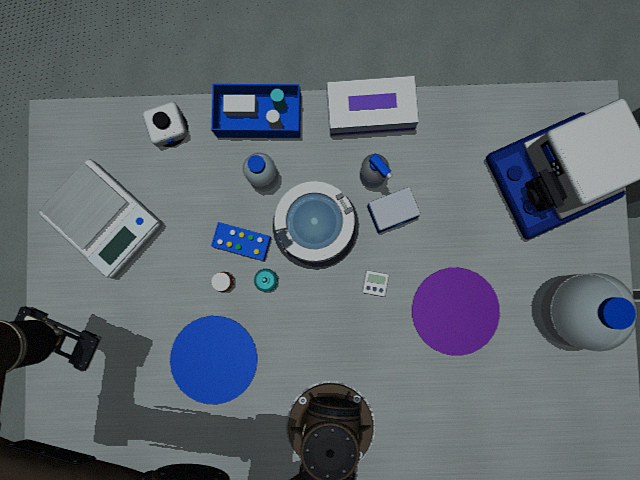

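Both views show the centrifuge: top view about (315,224), a dark patch on the rim at about (281,240) and the grey hinge lugs at about (348,203). The spray bottle is at (375,170), the media bottle at (258,170), and the tube rack at (241,241). Next I'll triangulate and overlay a model.

```bash
cat > h.py <<'E'
import numpy as np, cv2
from scipy.spatial.transform import Rotation as R
def K(c):
    f=240/np.tan(np.radians(c["fovy"]/2)); return f,c["cx"],c["cy"]
def proj(c,P):
    f,cx,cy=K(c); p=(np.atleast_2d(P)-c["eye"])@R.from_euler("xyz",c["rotation"],degrees=True).as_matrix()
    return np.c_[cx+f*p[:,0]/-p[:,2], cy-f*p[:,1]/-p[:,2]]
def back(c,uv,z):
    f,cx,cy=K(c); uv=np.atleast_2d(uv).astype(float)
    d=np.c_[(uv[:,0]-cx)/f,-(uv[:,1]-cy)/f,-np.ones(len(uv))]@R.from_euler("xyz",c["rotation"],degrees=True).as_matrix().T
    return c["eye"]+d*((z-c["eye"][2])/d[:,2])[:,None]
def ring(C,rad,z,n=72):
    a=np.linspace(0,2*np.pi,n,endpoint=False); return np.c_[C[0]+rad*np.cos(a),C[1]+rad*np.sin(a),0*a+z]
E
cat > m.py <<'E'
from h import *
from plant import optics
cs={n:optics.capture(n) for n in("top","scene")}
t=cs["top"]
print("base",proj(t,[0,0,0]),"tcp",proj(t,[.279,.614,.227]),proj(cs["scene"],[[.279,.614,.227],[0,0,0]]))
# white rim outer edge fitted in top view: bright pixels near centre
g=cv2.inRange(t["img"],(150,150,150),(255,255,255)); m=np.zeros_like(g); cv2.circle(m,(315,224),48,255,-1); g&=m
g=cv2.morphologyEx(g,cv2.MORPH_OPEN,np.ones((3,3)))
k=max(cv2.findContours(g,cv2.RETR_EXTERNAL,cv2.CHAIN_APPROX_NONE)[0],key=len); k=cv2.convexHull(k)[:,0]
for z in (0.1,.124,.14):
    w=back(t,k,z)[:,:2]; c,rr=cv2.minEnclosingCircle(w.astype(np.float32)); print(z,c,rr)
    if z==.124: C=c
print("C",C)
for n,c in cs.items():
    S=6; uv=proj(c,[*C,.124])[0]; x,y=(uv-[58,48]).astype(int); im=cv2.resize(c["img"][y:y+96,x:x+116],None,fx=S,fy=S,interpolation=cv2.INTER_CUBIC)
    both=im.copy()
    for rad,z in((.105,.124),(.075,.124),(.122,.004)):
        p=((proj(c,ring(C,rad,z))-[x,y]+.5)*S).astype(int)
        for q in p: cv2.circle(both,tuple(map(int,q)),1,(0,0,255),-1)
    cv2.imwrite(f"pics/{n}1.png",both)
E
python3 m.py
```

```text
base [[330.65717358 425.20166533]] tcp [[ 73.27347475 334.48154857]] [[623.39719929 317.4502849 ]
 [435.80519143 194.56238715]]
0.1 (0.5861269235610962, 0.044012654572725296) 0.09803643077611923
0.124 (0.5826744437217712, 0.04305878281593323) 0.09653119742870331
0.14 (0.5803728103637695, 0.04242287203669548) 0.09552772343158722
C (0.5826744437217712, 0.04305878281593323)
```

View pics/top1.png

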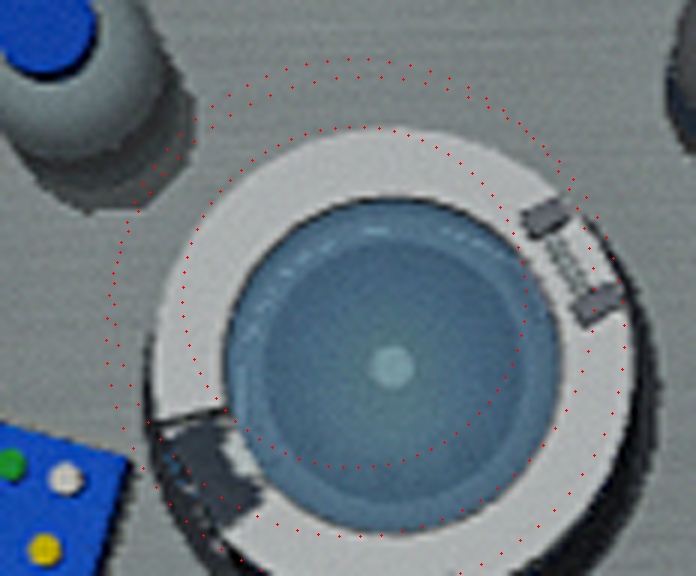

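View pics/scene1.png

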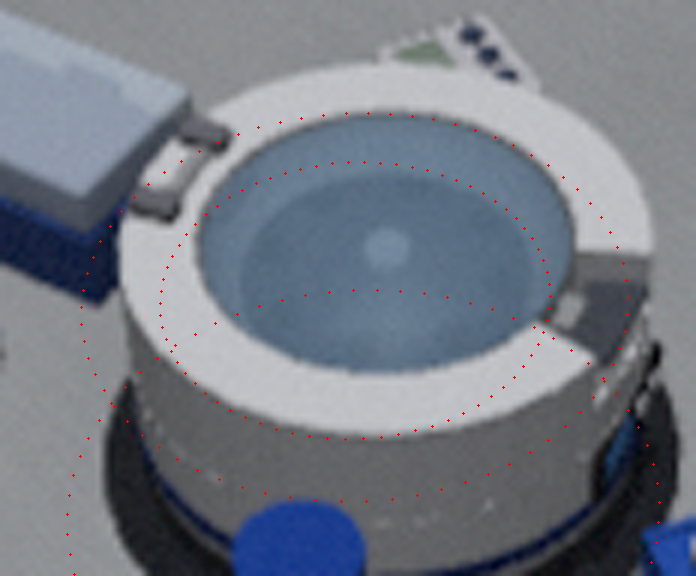

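The top crop shows the notch clearly at (213,475) (full frame about (281,240)), with its walls ending at (157,422)-(228,408) and (215,540)-(265,493). In the scene crop the walls are (652,255)-(578,252) and (597,360)-(540,322). My automatic circle was off, so I'll fit the edges I read from both views.

```bash
cat > f.py <<'E'
from h import *
from plant import optics,r
from scipy.optimize import least_squares
cs={n:optics.capture(n) for n in("top","scene")}
C0=[.5826744437217712,.04305878281593323,.124]
O={n:(proj(c,C0)[0]-[58,48]).astype(int) for n,c in cs.items()}
px=lambda n,l:np.array(l)/6-.5+O[n]
obs=[("top",.075,[(224,360),(390,197),(563,350),(390,534)]),("top",.105,[(155,380),(395,126),(634,340),(270,163)]),
("scene",.075,[(197,240),(576,240),(385,112),(385,373)]),("scene",.105,[(118,240),(653,235),(385,63),(385,435)])]
def res(p,s=None):
    e=[]
    for n,rad,l in obs:
        if s and n!=s: continue
        w=back(cs[n],px(n,l),p[2])[:,:2]; e.extend(np.hypot(*(w-p[:2]).T)-rad)
    return np.array(e)
s=least_squares(res,[.55,.03,.124]); C=s.x; print("C",C,"resid mm",(s.fun*1e3).round(1))
s2=least_squares(lambda p:res([*p,.124]),C[:2]); print("z fixed",s2.x,(s2.fun*1e3).round(1)); Cx=s2.x
for n in cs:
  s3=least_squares(lambda p:res([*p,.124],n),C[:2]);print(n,s3.x)
for n,l in(("top",[(157,422),(228,408),(215,540),(265,493)]),("scene",[(652,255),(578,252),(597,360),(540,322)])):
    w=back(cs[n],px(n,l),.124)[:,:2]-Cx; a=np.arctan2(w[:,1],w[:,0]); print(n,(np.hypot(*w.T)*1e3).round(1),np.degrees(a).round(1),"mid",np.degrees(a).mean().round(1))
# hinge lugs direction (z .132)
for n,l in(("top",[(546,217),(599,305)]),("scene",[(208,130),(158,205)])):
    w=back(cs[n],px(n,l),.132)[:,:2].mean(0)-Cx; print(n,"lugs",np.degrees(np.arctan2(w[1],w[0])),np.hypot(*w))
# neighbours
t=cs["top"]
for k,u,z in(("media",(256,163),.176),("spray",(380,166),.187),("rack corners",(269,241),.049),("rack",(241,241),.049),("jar",(222,282),.062),("capsule",(265,280),.072)): print(k,back(t,u,z)[0].round(3))
E
python3 f.py
```

```text
C [0.5530733  0.02562891 0.12374771] resid mm [ 0.1 -1.8 -2.  -0.2  0.5 -0.4 -0.8 -0.7  0.3 -1.4 -1.  -1.3  1.4 -1.
  0.2 -0.1]
z fixed [0.55312943 0.02572476] [-0.  -1.9 -1.9 -0.1  0.3 -0.5 -0.8 -0.9  0.3 -1.4 -1.2 -1.1  1.3 -1.1
 -0.  -0. ]
top [0.55223035 0.02638891]
scene [0.55394342 0.02509082]
top [107.2  75.7 110.2  80.4] [102.3 103.4 133.  133.4] mid 118.0
scene [103.6  74.7 104.3  75.3] [135.1 134.1 100.9 102.2] mid 118.1
top lugs -62.20086142615779 0.08832991204024036
scene lugs -59.82777708086038 0.08846530131588004
media [0.697 0.17  0.176]
spray [ 0.677 -0.145  0.187]
rack corners [0.508 0.154 0.049]
rack [0.511 0.231 0.049]
jar [0.4   0.282 0.062]
capsule [0.401 0.164 0.072]
```

Both views agree: the rim centre is (0.553, 0.026) at a fitted height of 0.1237 (text says 0.124). The notch middle is at 118.1° from both views, and its ±16.5° width matches 52 mm. The lugs sit opposite. I'll use a hand leaning 20° outward so the lid can clear it.

```bash
cat > go.py <<'E'
import sys; from h import *; from plant import r
C=np.array([.5531,.0257]); T=np.radians(20); N=np.radians(118.1)
def tgt(ang,rad,z,tilt=T):
    o=np.array([np.cos(N),np.sin(N),0]); up=np.array([0,0,1.])
    zt=-np.sin(tilt)*o-np.cos(tilt)*up; xt=-np.cos(tilt)*o+np.sin(tilt)*up
    a=np.radians(ang); return np.r_[C+rad*np.array([np.cos(a),np.sin(a)]),z], np.c_[xt,np.cross(zt,xt),zt]
p,M=tgt(*map(float,sys.argv[1:4])); s=r.get_state()
A=R.from_euler("xyz",s["eef_rot"],degrees=True).as_matrix()
print("target",p.round(4),"xyz units",(A.T@(p-s["tcp_pos"])/.03).round(3),"rot",np.degrees(R.from_matrix(A.T@M).as_rotvec()).round(2))
print("now",s["tcp_pos"].round(4),"F",s["contact_force"].round(2),"t",s["time_s"],"j",s["joints"].round(1))
E
python3 go.py 155 .087 .165
```

```text
target [0.4743 0.0625 0.165 ] xyz units [13.527 14.053  2.051] rot [-6.5  19.26 37.06]
now [0.2794 0.6143 0.2262] F [0.11 0.28 1.06] t 0.3 j [ 82.1  20.6   0.7  -0.  -70.1 -16.5]
```

```bash
python3 -m crank '[{"xyz":[6.5,7,0],"delta_rot":[0,0,37],"claw":1},{"xyz":[6.5,7,0],"delta_rot":[0,0,37],"claw":1},{"xyz":[6.5,7,0],"delta_rot":[0,0,37],"claw":1},{"xyz":[6.5,7,0],"delta_rot":[0,0,37],"claw":1},{"xyz":[6.5,7,0],"delta_rot":[0,0,37],"claw":1},{"xyz":[13.5,14.05,0],"delta_rot":[-6.5,19.3,37],"claw":1},{"xyz":[13.5,14.05,0],"delta_rot":[-6.5,19.3,37],"claw":1},{"xyz":[13.5,14.05,0],"delta_rot":[-6.5,19.3,37],"claw":1},{"xyz":[13.5,14.05,0],"delta_rot":[-6.5,19.3,37],"claw":1},{"xyz":[13.5,14.05,0],"delta_rot":[-6.5,19.3,37],"claw":1},{"xyz":[13.5,14.05,0],"delta_rot":[-6.5,19.3,37],"claw":1},{"xyz":[13.5,14.05,0],"delta_rot":[-6.5,19.3,37],"claw":1},{"xyz":[13.5,14.05,0],"delta_rot":[-6.5,19.3,37],"claw":1},{"xyz":[13.5,14.05,1],"delta_rot":[-6.5,19.3,37],"claw":1},{"xyz":[13.5,14.05,1],"delta_rot":[-6.5,19.3,37],"claw":1},{"xyz":[13.5,14.05,1],"delta_rot":[-6.5,19.3,37],"claw":1}]' 10
python3 go.py 155 .087 .135
python3 - <<'E'
from h import *; from plant import optics
a=optics.capture("top")["img"][160:300,220:400]; b=optics.capture("scene")["img"][190:330,210:390]
cv2.imwrite("pics/p2.png",np.hstack([cv2.resize(i,(400,311),interpolation=cv2.INTER_CUBIC) for i in(a,b)]))
E
```

```text
time_s: 2.3
tcp_pos: [0.4739, 0.0639, 0.1973]
eef_rot: [-180.0, -20.0, -61.8]
contact_force: [-0.2, 0.0, -0.1]
gripper_width: 0.0007
gripper_force: 0.0
target [0.4743 0.0625 0.135 ] xyz units [-0.668  0.014  1.966] rot [-0.08 -0.03  0.12]
now [0.4739 0.0639 0.1973] F [-0.21  0.01 -0.06] t 2.3 j [ 46.5   1.3 -39.6  22.6 -57.7 -32. ]
```

View pics/p2.png

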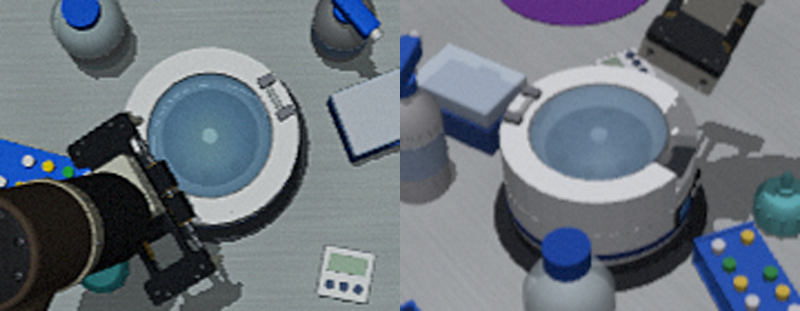

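The picture shows the shut hand over the rim on the robot's side, leaning outward and clear of everything. Next I lower it to just above the rim.

```bash
python3 -m crank '[{"xyz":[-0.34,0.01,0.94],"delta_rot":[0,0,0],"claw":1},{"xyz":[-0.68,0.01,1.96],"delta_rot":[0,0,0],"claw":1},{"xyz":[-0.68,0.01,1.96],"delta_rot":[0,0,0],"claw":1},{"xyz":[-0.68,0.01,1.96],"delta_rot":[0,0,0],"claw":1}]'
python3 -m crank '[{"xyz":[-0.02,0,0.06],"delta_rot":[0,0,0],"claw":1},{"xyz":[-0.05,0,0.13],"delta_rot":[0,0,0],"claw":1},{"xyz":[-0.07,0,0.19],"delta_rot":[0,0,0],"claw":1},{"xyz":[-0.07,0,0.19],"delta_rot":[0,0,0],"claw":1}]'
```

```text
time_s: 2.9
tcp_pos: [0.4746, 0.0627, 0.1357]
eef_rot: [-179.9, -20.0, -61.8]
contact_force: [0.9, 0.3, -0.1]
gripper_width: 0.0007
gripper_force: 0.0
time_s: 3.4
tcp_pos: [0.4738, 0.0621, 0.1282]
eef_rot: [-180.0, -20.0, -61.8]
contact_force: [-1.0, -0.9, -0.2]
gripper_width: 0.0004
gripper_force: 0.0
```

Expected contact is at about 0.127, so I'll feel down in about 0.6 mm steps.

```bash
python3 -m crank '[{"xyz":[-0.01,0,0.03],"delta_rot":[0,0,0],"claw":1},{"xyz":[-0.02,0,0.05],"delta_rot":[0,0,0],"claw":1},{"xyz":[-0.02,0,0.05],"delta_rot":[0,0,0],"claw":1}]'
python3 -m crank '[{"xyz":[-0.01,0,0.03],"delta_rot":[0,0,0],"claw":1},{"xyz":[-0.01,0,0.03],"delta_rot":[0,0,0],"claw":1}]'
```

```text
time_s: 3.78
tcp_pos: [0.474, 0.0622, 0.127]
eef_rot: [-180.0, -20.0, -61.8]
contact_force: [-1.6, -0.1, 3.8]
gripper_width: 0.0006
gripper_force: 2.4
time_s: 4.03
tcp_pos: [0.4741, 0.0621, 0.1266]
eef_rot: [-179.9, -20.1, -61.8]
contact_force: [-5.8, -0.2, 12.3]
gripper_width: 0.0007
gripper_force: 5.9
```

Contact is at 0.127, which is rim height plus the tilted tip. I'll hold for 0.4 s, ease off slightly, then feel along the rim towards the notch.

```bash
python3 -m crank '[{"xyz":[0,0,-0.01],"delta_rot":[0,0,0],"claw":1},{"xyz":[0,0,-0.01],"delta_rot":[0,0,0],"claw":1},{"xyz":[0,0,-0.01],"delta_rot":[0,0,0],"claw":1},{"xyz":[0.01,0,-0.02],"delta_rot":[0,0,0],"claw":1},{"xyz":[0.01,0,-0.02],"delta_rot":[0,0,0],"claw":1}]'
python3 -m crank '[{"xyz":[-0.1,-0.2,-0.04],"delta_rot":[0,0,0],"claw":1},{"xyz":[-0.2,-0.4,-0.07],"delta_rot":[0,0,0],"claw":1},{"xyz":[-0.3,-0.6,-0.11],"delta_rot":[0,0,0],"claw":1},{"xyz":[-0.4,-0.8,-0.15],"delta_rot":[0,0,0],"claw":1},{"xyz":[-0.4,-0.8,-0.15],"delta_rot":[0,0,0],"claw":1}]'
python3 go.py 118.1 .096 .127
```

```text
time_s: 4.65
tcp_pos: [0.474, 0.0621, 0.1269]
eef_rot: [-179.9, -20.0, -61.8]
contact_force: [-2.8, 0.6, 6.8]
gripper_width: 0.0001
gripper_force: 3.3
time_s: 5.28
tcp_pos: [0.4883, 0.083, 0.1268]
eef_rot: [179.9, -20.2, -61.9]
contact_force: [-2.0, -4.8, 8.9]
gripper_width: 0.0004
gripper_force: 4.2
target [0.5079 0.1104 0.127 ] xyz units [-0.464 -1.007 -0.182] rot [ 0.14 -0.15  0.04]
now [0.4883 0.083  0.1268] F [-2.02 -4.82  8.93] t 5.275 j [ 46.3   8.2 -43.6  26.1 -47.9 -37.5]
```

```bash
python3 -m crank '[{"xyz":[-0.1,-0.22,-0.04],"delta_rot":[0,0,0],"claw":1},{"xyz":[-0.2,-0.45,-0.08],"delta_rot":[0,0,0],"claw":1},{"xyz":[-0.3,-0.67,-0.12],"delta_rot":[0,0,0],"claw":1},{"xyz":[-0.3,-0.67,-0.12],"delta_rot":[0,0,0],"claw":1}]'
python3 -m crank '[{"xyz":[-0.08,-0.17,-0.03],"delta_rot":[0,0,0],"claw":1},{"xyz":[-0.16,-0.34,-0.06],"delta_rot":[0,0,0],"claw":1},{"xyz":[-0.16,-0.34,-0.06],"delta_rot":[0,0,0],"claw":1}]'
python3 go.py 118.1 .096 .120
```

```text
time_s: 5.78
tcp_pos: [0.5025, 0.1034, 0.1266]
eef_rot: [-180.0, -20.0, -61.8]
contact_force: [0.1, -0.5, 0.0]
gripper_width: 0.0005
gripper_force: 0.0
time_s: 6.15
tcp_pos: [0.509, 0.1125, 0.1269]
eef_rot: [-180.0, -20.0, -61.8]
contact_force: [0.2, -0.2, 0.1]
gripper_width: 0.0004
gripper_force: 0.0
target [0.5079 0.1104 0.12  ] xyz units [-0.035  0.066  0.23 ] rot [-0.06 -0.01  0.06]
now [0.509  0.1125 0.1269] F [ 0.25 -0.18  0.07] t 6.15 j [ 47.   10.9 -39.9  25.5 -48.7 -37.4]
```

The contact force vanished, so the tip is over the notch where the cameras put it. I'll centre it and lower onto the catch.

```bash
python3 -m crank '[{"xyz":[-0.03,0.06,0.22],"delta_rot":[0,0,0],"claw":1},{"xyz":[-0.03,0.06,0.22],"delta_rot":[0,0,0],"claw":1},{"xyz":[-0.03,0.06,0.22],"delta_rot":[0,0,0],"claw":1}]'
python3 -m crank '[{"xyz":[-0.02,0,0.06],"delta_rot":[0,0,0],"claw":1},{"xyz":[-0.05,0,0.13],"delta_rot":[0,0,0],"claw":1},{"xyz":[-0.05,0,0.13],"delta_rot":[0,0,0],"claw":1}]'
```

```text
time_s: 6.52
tcp_pos: [0.5076, 0.1097, 0.1203]
eef_rot: [-180.0, -20.0, -61.8]
contact_force: [0.2, 0.9, 0.5]
gripper_width: 0.0005
gripper_force: 0.0
time_s: 6.9
tcp_pos: [0.5079, 0.1106, 0.1165]
eef_rot: [-179.9, -20.0, -61.8]
contact_force: [-4.4, 3.1, 5.9]
gripper_width: 0.0004
gripper_force: 3.2
```

The catch is giving way under 4–6 N. I'll press on to the stop, at about 0.111.

```bash
python3 -m crank '[{"xyz":[-0.03,0,0.08],"delta_rot":[0,0,0],"claw":1},{"xyz":[-0.06,0,0.14],"delta_rot":[0,0,0],"claw":1},{"xyz":[-0.06,0,0.14],"delta_rot":[0,0,0],"claw":1}]'
python3 -m crank '[{"xyz":[-0.01,0,0.04],"delta_rot":[0,0,0],"claw":1},{"xyz":[-0.01,0,0.04],"delta_rot":[0,0,0],"claw":1}]'
```

```text
time_s: 7.28
tcp_pos: [0.5081, 0.112, 0.1122]
eef_rot: [-179.8, -19.9, -61.8]
contact_force: [-8.1, 6.5, 7.4]
gripper_width: 0.0004
gripper_force: 5.5
time_s: 7.52
tcp_pos: [0.5082, 0.1122, 0.111]
eef_rot: [-179.8, -19.9, -61.8]
contact_force: [-10.7, 8.6, 10.1]
gripper_width: 0.0006
gripper_force: 6.5
```

```bash
python3 -m crank '[{"xyz":[-0.06,0,0.03],"delta_rot":[0,0,0],"claw":1},{"xyz":[-0.06,0,0.03],"delta_rot":[0,0,0],"claw":1},{"xyz":[-0.06,0,0.03],"delta_rot":[0,0,0],"claw":1}]'
python3 - <<'E'
from h import *; from plant import optics
a=optics.capture("top")["img"][160:300,220:400]; b=optics.capture("scene")["img"][160:300,210:390]
cv2.imwrite("pics/p3.png",np.hstack([cv2.resize(i,(400,311),interpolation=cv2.INTER_CUBIC) for i in(a,b)]))
E
```

```text
time_s: 7.9
tcp_pos: [0.5076, 0.113, 0.1095]
eef_rot: [-179.8, -19.9, -61.8]
contact_force: [-6.4, 5.9, 6.8]
gripper_width: 0.0006
gripper_force: 4.7
```

View pics/p3.png

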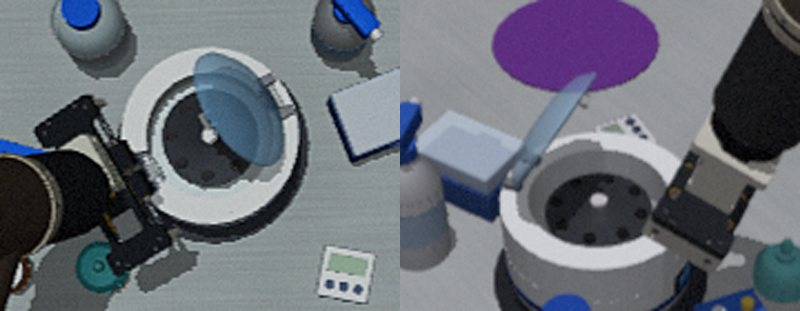

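The lid is already standing open in both views. Now I need to be sure the catch reaches its stop, so I'll push down until the force rises steeply.

```bash
python3 -m crank '[{"xyz":[0.03,0,0.06],"delta_rot":[0,0,0],"claw":1},{"xyz":[0.03,0,0.06],"delta_rot":[0,0,0],"claw":1}]'
python3 -m crank '[{"xyz":[0.03,0,0.06],"delta_rot":[0,0,0],"claw":1},{"xyz":[0.03,0,0.06],"delta_rot":[0,0,0],"claw":1},{"xyz":[0.03,0,0.06],"delta_rot":[0,0,0],"claw":1}]'
```

```text
time_s: 8.25
tcp_pos: [0.5084, 0.1127, 0.1089]
eef_rot: [-179.7, -19.9, -61.8]
contact_force: [-16.6, 12.3, 17.4]
gripper_width: 0.0007
gripper_force: 11.2
time_s: 8.62
tcp_pos: [0.5089, 0.1127, 0.1085]
eef_rot: [-179.6, -19.8, -61.8]
contact_force: [-32.0, 20.4, 31.8]
gripper_width: 0.0002
gripper_force: 19.4
```

The force has a large sideways share, probably tip friction and a notch wall. I'll make sure with a cleaner second press: lift, recentre slightly inward, then press straight down.

```bash
python3 -m crank '[{"xyz":[0.14,0,-0.38],"delta_rot":[0,0,0],"claw":1},{"xyz":[0.14,0,-0.38],"delta_rot":[0,0,0],"claw":1},{"xyz":[0.14,0,-0.38],"delta_rot":[0,0,0],"claw":1}]'
python3 go.py 118.1 .091 .122
```

```text
time_s: 9.0
tcp_pos: [0.5088, 0.1091, 0.1183]
eef_rot: [-179.9, -20.0, -61.8]
contact_force: [-0.6, 1.6, 4.0]
gripper_width: 0.0003
gripper_force: 2.1
target [0.5102 0.106  0.122 ] xyz units [ 0.15   0.007 -0.076] rot [-0.11  0.01  0.05]
now [0.5088 0.1091 0.1183] F [-0.55  1.62  4.  ] t 9.0 j [ 46.6  11.4 -40.9  26.2 -47.3 -38. ]
```

```bash
python3 -m crank '[{"xyz":[0.15,0.02,-0.08],"delta_rot":[0,0,0],"claw":1},{"xyz":[0.15,0.02,-0.08],"delta_rot":[0,0,0],"claw":1},{"xyz":[0.15,0.02,-0.08],"delta_rot":[0,0,0],"claw":1}]'
python3 -m crank '[{"xyz":[-0.06,0,0.16],"delta_rot":[0,0,0],"claw":1},{"xyz":[-0.11,0,0.31],"delta_rot":[0,0,0],"claw":1},{"xyz":[-0.11,0,0.31],"delta_rot":[0,0,0],"claw":1}]'
python3 -m crank '[{"xyz":[-0.02,0,0.05],"delta_rot":[0,0,0],"claw":1},{"xyz":[-0.02,0,0.05],"delta_rot":[0,0,0],"claw":1}]'
python3 go.py 118.1 .091 .110
```

```text
time_s: 9.38
tcp_pos: [0.5093, 0.105, 0.1218]
eef_rot: [180.0, -20.0, -61.9]
contact_force: [-0.2, -0.5, 1.0]
gripper_width: 0.0003
gripper_force: 0.0
time_s: 9.75
tcp_pos: [0.51, 0.1061, 0.1122]
eef_rot: [-179.9, -20.0, -61.8]
contact_force: [-1.3, 2.5, 5.8]
gripper_width: 0.0001
gripper_force: 2.6
time_s: 10.0
tcp_pos: [0.51, 0.1064, 0.1109]
eef_rot: [-179.9, -20.0, -61.8]
contact_force: [-3.0, 3.4, 6.7]
gripper_width: 0.0005
gripper_force: 3.2
target [0.5102 0.106  0.11  ] xyz units [ 0.005 -0.001  0.032] rot [-0.15  0.02  0.07]
now [0.51   0.1064 0.1109] F [-3.04  3.35  6.74] t 10.0 j [ 46.2  11.9 -41.7  26.9 -46.  -38.4]
```

Forces are much cleaner now. I'll press on to the stop.

```bash
python3 -m crank '[{"xyz":[-0.02,0,0.05],"delta_rot":[0,0,0],"claw":1},{"xyz":[-0.02,0,0.05],"delta_rot":[0,0,0],"claw":1}]'
python3 -m crank '[{"xyz":[-0.01,0,0.03],"delta_rot":[0,0,0],"claw":1},{"xyz":[-0.02,0,0.05],"delta_rot":[0,0,0],"claw":1},{"xyz":[-0.02,0,0.05],"delta_rot":[0,0,0],"claw":1},{"xyz":[-0.02,0,0.05],"delta_rot":[0,0,0],"claw":1}]'
```

```text
time_s: 10.25
tcp_pos: [0.5101, 0.1066, 0.1096]
eef_rot: [-179.9, -20.0, -61.8]
contact_force: [-5.2, 4.0, 7.9]
gripper_width: 0.0009
gripper_force: 4.6
time_s: 10.75
tcp_pos: [0.5103, 0.1068, 0.109]
eef_rot: [-179.8, -20.0, -61.8]
contact_force: [-10.9, 4.7, 19.4]
gripper_width: 0.0005
gripper_force: 9.9
```

The force went from 8 to 19 N in 0.6 mm, at the level pad height, so this is the hard stop. I'll withdraw upward and outward.

```bash
python3 -m crank '[{"xyz":[0.2,0,-0.6],"delta_rot":[0,0,0],"claw":1},{"xyz":[0.2,0,-1.2],"delta_rot":[0,0,0],"claw":1},{"xyz":[0.2,0,-2.4],"delta_rot":[0,0,0],"claw":1},{"xyz":[0.2,0,-3.6],"delta_rot":[0,0,0],"claw":1},{"xyz":[0.2,0,-4],"delta_rot":[0,0,0],"claw":1},{"xyz":[0.2,0,-4],"delta_rot":[0,0,0],"claw":1},{"xyz":[0.2,0,-4],"delta_rot":[0,0,0],"claw":1},{"xyz":[0.2,0,-4],"delta_rot":[0,0,0],"claw":1},{"xyz":[0.2,0,-4],"delta_rot":[0,0,0],"claw":1}]'
python3 - <<'E'
from h import *; from plant import optics
a=optics.capture("top")["img"][140:300,200:400]; b=optics.capture("scene")["img"][160:320,210:410]
cv2.imwrite("pics/p4.png",np.hstack([cv2.resize(i,(400,320),interpolation=cv2.INTER_CUBIC) for i in(a,b)]))
E
```

```text
time_s: 11.88
tcp_pos: [0.4926, 0.1363, 0.2215]
eef_rot: [180.0, -20.0, -61.8]
contact_force: [0.3, -0.8, 0.1]
gripper_width: 0.0004
gripper_force: 0.0
```

View pics/p4.png

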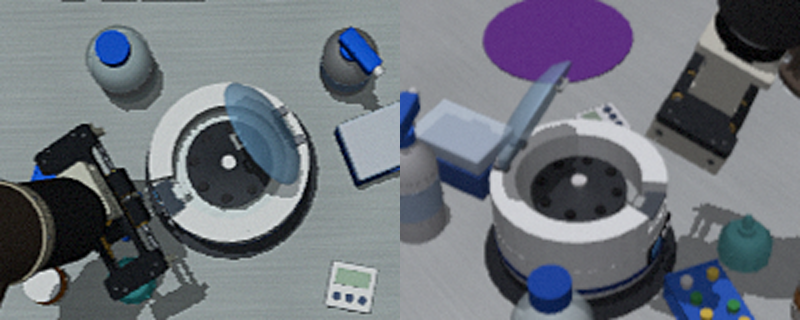

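The lid stands open, the catch is back up in the notch, the hand is clear, and the bystanders are in place. I'll hand it in.

```bash
python3 -c "
from plant import job; print(job.close_job())"
```

```text
the job is handed in; nothing more can be done
None
```

The centrifuge is open: I rested the shut fingertip on the rim, felt along it to the notch and pressed the catch to its stop; the last pictures show the lid up, the hand clear and nothing else visibly moved, and the job is handed in (no verdict was returned).

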